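# Put the ink tins away with their printing blocks

### The arm

A 7-joint arm with a two-finger parallel gripper is mounted at the origin on the work surface. World frame = base frame: x ahead of the robot, y to its left, z up, the work surface at z = 0. Lengths are in m, angles in rad, forces in N, time in s.
With the tool pointing down it reaches from about 0.425 to 0.925 m from the base axis. Payload 6.8 kg.
Tool frame: the origin (TCP) lies at the very end of the fingers, on their centre line; the grasp point (between the pads) lies 19 mm behind it; z points along the fingers, y is the line along which they close (so a half turn about z gives the same grasp; the last joint's range is limited). The gripper opens to 85 mm and grips with 20 to 120 N. Pads are 22 mm wide; open, the fingers measure 114 mm over their backs; the gripper's body (76 mm by 85 mm) begins 54 mm behind the grasp point. The pads swing forward as they close: fully open they stand 13 mm farther back than shut.
Start: joints at [-1.359, 0.477, 0.022, 1.555, -0.011, 1.109, -0.083], TCP at [0.212, 0.641, 0.231] pointing down, gripper open.
Joint ranges: [-2.96, 2.96], [-0.34, 2.1], [-1.41, 1.46], [0.24, 2.44], [-1.37, 4.51], [0.17, 1.92], [-2.96, 2.96]. Speed limits (rad/s): [2.39, 2.39, 3.14, 3.14, 3.14, 3.14, 3.14].

### API

Orientations are given as a unit quaternion [w, x, y, z].
In Python, from station import bot gives the robot as it stands.
- The arm moves only by the tool jog_arm, never from a script. Its argument "motion" is a list of rows, each a list of 7 numbers: the turn, a rotation vector about the tool's x, y, z in rad, then the shift along the tool's x, y, z in mm, then the finger opening in mm, from 0 to 85.4. A call has 1 to 10 rows; each row is the pose to reach, as a shift and turn from the pose commanded when the call began, along the tool's axes at that moment; what a row does not reach only later rows make up. A row lasts 1/8 s, in which the tool goes at most 62.5 mm and 10.7 degrees, less where a joint would pass 70% of its speed; a pose out of reach is approached as far as the arm can. A call with a gripper value outside its range is refused whole. The fingers move at their own pace and stop on an object; "grip_force" is the grip in N (left out, the last holds). Time passes only in rows, so rows that repeat a pose let the fingers close. It gives the time, the measured TCP pose, the force, the opening and the grip force at its end, in the units of the state.
- bot.get_obs(): the state, without advancing time (a new reading comes with each control period).
- bot.read_camera(name): name is "scene" or "top" or "wrist"; returns a dict with "pixels" (400x640x3 uint8, red, green, blue), "camera_matrix" (3x3 intrinsics, pixels), "distortion" ([k1, k2, p1, p2, k3] as OpenCV has them; the pictures are not rectified), "T" (4x4, takes a point from camera to world coordinates); the wrist camera has in their place "tool_from_camera" (4x4, takes a point from camera to tool coordinates, whose origin is the TCP and whose axes are the flange's). Camera axes: x right, y down, z forward; pixel columns grow to the right and rows downward; lengths in m; the calibration is good to about 2 mm. A picture is of the moment at which its call begins: read the wrist's pose just before it. There is no depth.
- bot.hand_in(): hands the job in; it is judged then, once.
Trained networks look in a picture, given as the dict that the camera call returned (one of the last four; its "shot" number tells which), for a name from the list of things; names that differ only in an ending like _2 or _b are one class to them, and where a whole thing is asked for, a point or a joint stands for the part that bears it (a point fixed in the world has none). Each returns a list of dicts, best first, with "score" (0 to 1); they miss things now and then, are a little off and sometimes report something else, mostly with a low value. They report only what shows in the picture. A call takes as long as a camera call. They do not tell look-alikes from the thing itself.
- bot.spot_in(thing, picture): "xy" ([column, row] in pixels, amid what is visible of it).
- bot.tip_of(thing, picture): "xy" ([column, row] in pixels: a listed point, or the origin of a listed thing).
The state is a dict: "t": time; "q": joint angles; "joint_vel": joint speeds; "joint_torque": joint torques, N m; "eef_pos": TCP position; "tool_rot": TCP orientation; "contact_force": force on the tool from outside, world axes, zero at the start; "torque": the same for the moment, N m; "gripper_width": opening from 0.0 (shut) to 1.0 (fully open); "grasp_force": force on a finger pad.
Only numpy, scipy, OpenCV 4.12 (cv2) and the standard library are available. Lean on these libraries where they do the work, as an engineer would, in place of code of your own. Each camera call takes 0.05 s, during which the arm holds its last target. There are 200 camera calls.

### The job

Slide each ink tin along the bench, without lifting or tipping it, all the way into the rack bay whose carved block has the same colour. Once all three tins are home against the back of their bays, swing the rack's keeper bar over and fully down in front of them. Leave the roller, the gouge and the brush where they lie.

Things in the scene. Friction and masses are not known exactly. Their poses are not given: they have to be found in the camera images.
- tin_red: closed round ink tin, steel with a red lid and red label band, 92 mm diameter (too wide for most grippers), 50 mm tall, 0.3 to 0.6 kg, standing on the bench (z = 0). Origin: centre of its underside, z up; its yaw means nothing
- tin_blue: closed round ink tin, steel with a blue lid and blue label band, 92 mm diameter (too wide for most grippers), 50 mm tall, 0.3 to 0.6 kg, standing on the bench (z = 0). Origin: centre of its underside, z up; its yaw means nothing
- tin_yellow: closed round ink tin, steel with a yellow lid and yellow label band, 92 mm diameter (too wide for most grippers), 50 mm tall, 0.3 to 0.6 kg, standing on the bench (z = 0). Origin: centre of its underside, z up; its yaw means nothing
- block_red: carved printing block inked red, cut with a sun: 66 x 100 mm, 20 mm thick, fixed flat on the rack's ledge behind the middle of one bay. Origin: centre of its underside, 45 mm above the bench; axes parallel to the rack's. A tin fully home in its bay has its centre at x -90, y 0 mm in this frame
- block_blue: carved printing block inked blue, cut with waves: 66 x 100 mm, 20 mm thick, fixed flat on the rack's ledge behind the middle of one bay. Origin: centre of its underside, 45 mm above the bench; axes parallel to the rack's. A tin fully home in its bay has its centre at x -90, y 0 mm in this frame
- block_yellow: carved printing block inked yellow, cut with mountain peaks: 66 x 100 mm, 20 mm thick, fixed flat on the rack's ledge behind the middle of one bay. Origin: centre of its underside, 45 mm above the bench; axes parallel to the rack's. A tin fully home in its bay has its centre at x -90, y 0 mm in this frame
- rack: fixed wooden ink rack. Origin: on the bench, where the middle bay's tin centre belongs; x points into the bays, y along the row. Three floorless bays 110 mm wide centred at y -125, 0, 125 mm, open towards -x. Four dividers 15 mm thick, 35 tall, from x -30 to the back wall at x 47; then a 45 mm tall ledge to x 132. Hinge cheeks 70 tall on the end dividers, x 12 to 48
- bar (a joint): keeper bar angle, rad: U-shaped steel bail, 10 mm thick, 100 mm arms hinged outside the rack's ends about a line along rack y at x 30, z 58 mm. 0 = raised, leaning 0.2 back (+x) past vertical; grows as it swings over the tins to the mouths; 1.952 = fully down, crossbar at x -68, z 40 mm, across the mouths. Stiff (0.22 N m): stays where it is left
- bar_grip (a point): middle of the crossbar (crossbar 406 mm long along rack y), on its axis; a white sleeve 16 mm thick and 90 mm long is around it here
- brayer: ink roller lying on the bench: black roller 100 mm wide, 34 mm diameter, wooden handle, 185 mm long overall; bystander. Origin where handle meets frame, underside; x towards the roller
- gouge: carving gouge, wooden handle, 150 mm long, 24 mm thick, lying on the bench; bystander. Origin near its brass collar, on the underside; x towards its steel tip
- brush: green scrub brush, 130 x 45 mm, 34 mm tall, bristles down; bystander. Origin: centre of its underside; x along its length
Not all that is in view belongs to the job. What is shaped like the tin_yellow but brown is not meant. What is shaped like the tin_blue but brown is not meant.

How it is judged:
On the way, in this order (a step that is already met when the one before it is completed fails the run):
1. all three tins are home in the bays of their own colours while the keeper bar is still up (x of tin_red in the frame of block_red between -0.101 and -0.078 m and y of tin_red in the frame of block_red between -0.02 and 0.02 m and height (world z) of each of tin_red, tin_blue, tin_yellow below 0.006 m and angle between each of tin_red, tin_blue, tin_yellow's own z axis and vertical below 0.08 rad and x of tin_blue in the frame of block_blue between -0.101 and -0.078 m and y of tin_blue in the frame of block_blue between -0.02 and 0.02 m and x of tin_yellow in the frame of block_yellow between -0.101 and -0.078 m and y of tin_yellow in the frame of block_yellow between -0.02 and 0.02 m and value of joint bar below 0.8 rad), for 0.2 s.
2. the keeper bar is fully down (value of joint bar above 1.87 rad), for 0.2 s.
At the end, for the whole second after the job is handed in: Each tin stands upright on the bench in the bay before the block of its own colour, within about 11 mm of touching the bay's back and within 20 mm of its middle line, at rest, and the keeper bar is down (joint above 1.87 of 1.952 rad) (x of tin_red in the frame of block_red between -0.101 and -0.078 m and y of tin_red in the frame of block_red between -0.02 and 0.02 m and height (world z) of each of tin_red, tin_blue, tin_yellow below 0.006 m and angle between each of tin_red, tin_blue, tin_yellow's own z axis and vertical below 0.08 rad and x of tin_blue in the frame of block_blue between -0.101 and -0.078 m and y of tin_blue in the frame of block_blue between -0.02 and 0.02 m and x of tin_yellow in the frame of block_yellow between -0.101 and -0.078 m and y of tin_yellow in the frame of block_yellow between -0.02 and 0.02 m and linear speed of each of tin_red, tin_blue, tin_yellow below 0.02 m/s and value of joint bar above 1.87 rad and velocity of joint bar below 0.1 rad/s).
It fails at once if a tin is lifted off the bench or tipped (height (world z) of any of tin_red, tin_blue, tin_yellow above 0.02 m or angle between any of tin_red, tin_blue, tin_yellow's own z axis and vertical above 0.35 rad).
It fails at once if the brayer is shifted by more than 30 mm (distance of brayer from where it was at the start of the episode above 0.03 m).
It fails at once if the gouge is shifted by more than 30 mm (distance of gouge from where it was at the start of the episode above 0.03 m).
It fails at once if the brush is shifted by more than 30 mm (distance of brush from where it was at the start of the episode above 0.03 m).
It also fails if it takes over 72 s, if anything falls off the work surface, if the arm or the gripper's body presses on something with over 40 N, if the wrist force passes 120 N, or if a joint passes its speed limit or range.

## Working session

There is one attempt and no reset: what is moved stays moved. The work goes in short steps, Python scripts to look and compute and a tool call to move; the robot and the scene stay as the last step left them, time stands still between calls to the robot, and variables do not carry over. Pictures are saved under pics/ and viewed, at most 10 in all, crops included, and the job is handed in when it is done.

Besides the shell and the picture viewer there is one more tool, called after "Emit:" by a JSON object that holds its "name" and its "arguments". jog_arm: Moves the arm, as the interface text tells. Its arguments: {"type":"object","properties":{"motion":{"type":"array"},"grip_force":{"type":"number"}},"required":["motion"]}

```bash
mkdir -p pics
cat > h.py <<'E'
from station import bot
import numpy as np, cv2
from scipy.spatial.transform import Rotation as R
def onplane(p,xy,z):
    K=np.array(p["camera_matrix"]);d=np.array(p["distortion"]);T=np.array(p["T"])
    u=cv2.undistortPoints(np.array([[xy]],float),K,d)[0,0]
    r=T[:3,:3]@np.array([u[0],u[1],1]);o=T[:3,3]
    return (o+r*(z-o[2])/r[2])
def proj(p,P):
    T=np.linalg.inv(np.array(p["T"]));rv=cv2.Rodrigues(T[:3,:3])[0]
    return cv2.projectPoints(np.array(P,float).reshape(-1,3),rv,T[:3,3],np.array(p["camera_matrix"]),np.array(p["distortion"]))[0][:,0]
def save(p,n): cv2.imwrite("pics/"+n,p["pixels"][:,:,::-1])
E
python3 - <<'E'
from h import *
o=bot.get_obs();print(o["t"],np.round(o["eef_pos"],3),np.round(o["tool_rot"],3),np.round(R.from_quat(np.array(o["tool_rot"])[[1,2,3,0]]).as_matrix(),3))
for c in ("top","scene"):
    p=bot.read_camera(c);save(p,c+"0.png");print(c,np.round(p["T"],3).tolist())
    for th,z in [("tin_red",0),("tin_blue",0),("tin_yellow",0),("block_red",.045),("block_blue",.045),("block_yellow",.045),("rack",0),("bar_grip",.15),("brayer",0),("gouge",0),("brush",0)]:
        for d in bot.tip_of(th,p)[:3]: print(th,round(d["score"],2),np.round(d["xy"]),np.round(onplane(p,d["xy"],z),3)[:2])
E
```

```text
0.0 [0.212 0.64  0.23 ] [-0.     0.159  0.987 -0.001] [[-0.949  0.314 -0.   ]
 [ 0.314  0.949 -0.002]
 [-0.    -0.002 -1.   ]]
top [[0.014, -0.998, 0.068, 0.426], [-1.0, -0.014, -0.001, -0.005], [0.002, -0.068, -0.998, 1.468], [0.0, 0.0, 0.0, 1.0]]
tin_red 0.63 [232. 231.] [0.414 0.316]
tin_red 0.34 [279. 141.] [0.746 0.153]
tin_blue 0.94 [320. 247.] [ 0.36  -0.002]
tin_blue 0.56 [319. 205.] [0.511 0.003]
tin_yellow 0.94 [386. 279.] [ 0.248 -0.243]
tin_yellow 0.91 [396. 239.] [ 0.393 -0.279]
tin_yellow 0.83 [450. 260.] [ 0.32  -0.476]
block_red 0.6 [315. 141.] [0.739 0.021]
block_blue 0.88 [280. 141.] [0.738 0.145]
block_yellow 0.87 [350. 147.] [ 0.718 -0.106]
rack 0.93 [310. 171.] [0.638 0.036]
bar_grip 0.81 [308. 158.] [0.657 0.039]
brayer 0.77 [209. 196.] [0.54  0.406]
gouge 0.69 [443. 213.] [ 0.49  -0.451]
brush 0.6 [426. 173.] [ 0.637 -0.388]
scene [[0.784, 0.322, -0.53, 1.162], [0.62, -0.441, 0.649, -0.801], [-0.025, -0.838, -0.546, 0.787], [0.0, 0.0, 0.0, 1.0]]
tin_red 0.56 [207. 309.] [ 0.483 -0.445]
tin_blue 0.7 [282. 220.] [ 0.366 -0.018]
tin_blue 0.58 [320. 233.] [0.521 0.002]
tin_blue 0.52 [375. 242.] [0.697 0.07 ]
tin_yellow 0.74 [167. 291.] [ 0.335 -0.473]
tin_yellow 0.71 [213. 237.] [ 0.246 -0.232]
tin_yellow 0.66 [233. 264.] [ 0.403 -0.283]
block_red 0.58 [378. 241.] [0.728 0.031]
block_blue 0.83 [400. 222.] [0.737 0.159]
block_yellow 0.97 [350. 263.] [ 0.715 -0.104]
rack 0.81 [354. 241.] [0.641 0.033]
bar_grip 0.83 [362. 203.] [0.658 0.044]
brayer 0.56 [383. 188.] [0.545 0.39 ]
gouge 0.68 [206. 309.] [ 0.481 -0.446]
gouge 0.68 [271. 321.] [ 0.649 -0.37 ]
```

View pics/top0.png

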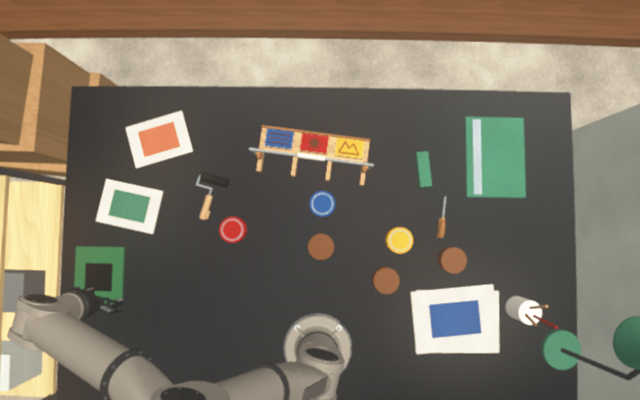

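View pics/scene0.png

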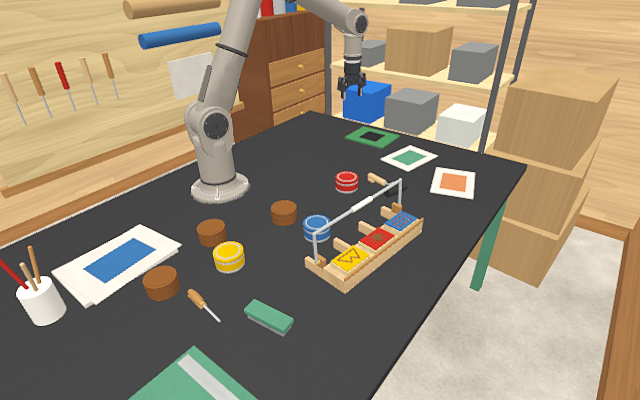

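Top view: the red tin is at (232,230), blue at (322,204) and yellow at (399,240). The three brown ones are decoys. Blocks run blue, red, yellow from left to right, and the bar is raised. The scene view agrees. Next I refine positions by colour segmentation.

```bash
cat >> h.py <<'E'
def seg(p,col,xy,r,z):
    h=cv2.cvtColor(p["pixels"],cv2.COLOR_RGB2HSV).astype(int);H,S,V=h[...,0],h[...,1],h[...,2]
    m={"red":(H<6)|(H>172),"blue":(H>98)&(H<125),"yellow":(H>20)&(H<32)}[col]&(S>150)&(V>70)
    yy,xx=np.mgrid[:400,:640];m&=np.hypot(xx-xy[0],yy-xy[1])<r
    m=cv2.morphologyEx(m.astype(np.uint8),cv2.MORPH_CLOSE,np.ones((5,5)))
    n,l,st,c=cv2.connectedComponentsWithStats(m);k=1+st[1:,4].argmax()
    cs=cv2.findContours((l==k).astype(np.uint8),0,2)[0][0]
    W=np.array([onplane(p,q[0],z)[:2] for q in cs],np.float32)
    return c[k],st[k,4],W
E
python3 - <<'E'
from h import *
p=bot.read_camera("top");s=bot.read_camera("scene")
for c,xy in [("red",(232,229)),("blue",(322,203)),("yellow",(399,239))]:
    q,n,W=seg(p,c,xy,18,.05);print("tin",c,q,n,np.round(cv2.minEnclosingCircle(W),3),onplane(p,q,.05).round(4))
for c,a,b in [("blue",(279,139),(402,222)),("red",(315,145),(378,240)),("yellow",(350,149),(350,260))]:
    for im,xy in((p,a),(s,b)):
        q,n,W=seg(im,c,xy,25,.065);r=cv2.minAreaRect(W*1000);print("blk",c,q,n,np.round(r[0],1),np.round(r[1],1),round(r[2],1),onplane(im,q,.065).round(4))
im=cv2.resize(p["pixels"][100:230,180:470],None,fx=2.7,fy=2.7,interpolation=cv2.INTER_CUBIC);cv2.imwrite("pics/c.png",im[:,:,::-1])
E
```

```text
Traceback (most recent call last):
ValueError: setting an array element with a sequence. The requested array has an inhomogeneous shape after 1 dimensions. The detected shape was (2,) + inhomogeneous part.
```

Run:
```python
from h import *
p=bot.read_camera("top");s=bot.read_camera("scene")
for c,xy in [("red",(232,229)),("blue",(322,203)),("yellow",(399,239))]:
    q,n,W=seg(p,c,xy,18,.05);print("tin",c,q.round(1),n,cv2.minEnclosingCircle(W),onplane(p,q,.05).round(4))
for c,a,b in [("blue",(279,139),(402,222)),("red",(315,145),(378,240)),("yellow",(350,149),(350,260))]:
    for im,xy in((p,a),(s,b)):
        q,n,W=seg(im,c,xy,25,.065);r=cv2.minAreaRect(W*1000);print("blk",c,q.round(1),n,np.round(r[0],1),np.round(r[1],1),round(r[2],1),onplane(im,q,.065).round(4))
im=cv2.resize(p["pixels"][100:230,180:470],None,fx=2.7,fy=2.7,interpolation=cv2.INTER_CUBIC);cv2.imwrite("pics/c.png",im[:,:,::-1])
```

```text
tin red [232.4 229.3] 577 ((0.4201684892177582, 0.3052036464214325), 0.04880296066403389) [0.4193 0.3056 0.05  ]
tin blue [322.6 207.8] 40 ((0.5111088752746582, -0.008142135106027126), 0.02532813511788845) [ 0.4997 -0.0105  0.05  ]
tin yellow [399.7 239.9] 503 ((0.3898778259754181, -0.2824382781982422), 0.04477735981345177) [ 0.3902 -0.2825  0.05  ]Traceback (most recent call last):
  File "<stdin>", line 7, in <module>
  File "h.py", line 18, in seg
    n,l,st,c=cv2.connectedComponentsWithStats(m);k=1+st[1:,4].argmax()
                                                     ~~~~~~~~~~~~~~~^^
ValueError: attempt to get argmax of an empty sequence
```

Emit:
{"name": "jog_arm", "arguments": {"motion": [[0,0,0.13,-43,-37,-10,60],[0,0,0.27,-86,-75,-20,60],[0,0,0.41,-129,-112,-30,60],[0,0,0.55,-172,-150,-40,60],[0,0,0.69,-215,-187,-50,60],[0,0,0.83,-258,-225,-60,60],[0,0,0.97,-300,-262,-70,60],[0,0,1.1,-343,-300,-80,60],[0,0,1.24,-386,-337,-90,60],[0,0,1.37,-429,-374,-100,60]]}}

```text
t: 2.65
eef_pos: [0.5026, 0.1493, 0.332]
tool_rot: [-0.0, 0.749, 0.662, 0.001]
contact_force: [0.9, 1.5, 0.0]
gripper_width: 0.707
grasp_force: 0.0
```

```bash
sed -i 's/(H>98)&(H<125)/(H>95)\&(H<130)/; s/(S>150)&(V>70)/(S>110)\&(V>60)/' h.py
cat >> h.py <<'E'
def wrist():
    o=bot.get_obs();p=bot.read_camera("wrist");T=np.eye(4)
    T[:3,:3]=R.from_quat(np.array(o["tool_rot"])[[1,2,3,0]]).as_matrix();T[:3,3]=o["eef_pos"]
    p["T"]=T@np.array(p["tool_from_camera"]);return p,o
E
python3 - <<'E'
from h import *
p,o=wrist();save(p,"w1.png");print(o["t"],o["eef_pos"],np.round(p["T"],3).tolist(),np.round(o["q"],2))
s=bot.read_camera("scene");t=bot.read_camera("top")
for im in(p,s,t):
  for c in("blue","red","yellow"):
    for d in bot.spot_in("block_"+c,im)[:1]:
      try:
        q,n,W=seg(im,c,d["xy"],25 if im is not p else 110,.065);r=cv2.minAreaRect(W*1000);print("blk",c,q.round(1),n,np.round(r[0],1),np.round(r[1],1),round(r[2],1),onplane(im,q,.065).round(4))
      except Exception as e:print(c,"fail",d)
E
```

```text
2.65 [0.5025768  0.14925859 0.33202041] [[0.992, -0.12, -0.034, 0.511], [-0.125, -0.952, -0.278, 0.22], [0.001, 0.28, -0.96, 0.474], [0.0, 0.0, 0.0, 1.0]] [-0.86  0.14  0.52  1.81 -0.07  1.21 -0.45]
blk blue [527.7 145.8] 2498 [752.9 143.7] [94.7 39.4] 83.1 [0.753  0.1454 0.065 ]
blk red [514.7 241.5] 1517 [737.7  19.9] [96.  39.2] 82.9 [0.7409 0.0239 0.065 ]
blk yellow [504.2 302.8] 328 [730.1 -66.3] [22.  36.3] 84.3 [ 0.7304 -0.0652  0.065 ]
blk blue [400.6 220.3] 338 [744.6 145.6] [100.3  64.2] 81.6 [0.7445 0.1441 0.065 ]
blk red [376.4 238.3] 345 [728.3  20.2] [96.5 64.3] 83.0 [0.7299 0.0167 0.065 ]
blk yellow [350.  257.8] 530 [ 714.4 -103.1] [98.9 66.1] 82.7 [ 0.7154 -0.1051  0.065 ]
blk blue [279.  138.1] 395 [743.  147.4] [88.  56.5] 83.1 [0.7427 0.147  0.065 ]
blk red [313.9 142.5] 370 [728.8  23.3] [89.9 58.6] 83.1 [0.7287 0.0233 0.065 ]
blk yellow [349.  147.8] 496 [ 711.9 -100. ] [99.1 63.5] 83.3 [ 0.7115 -0.1005  0.065 ]
```

View pics/w1.png

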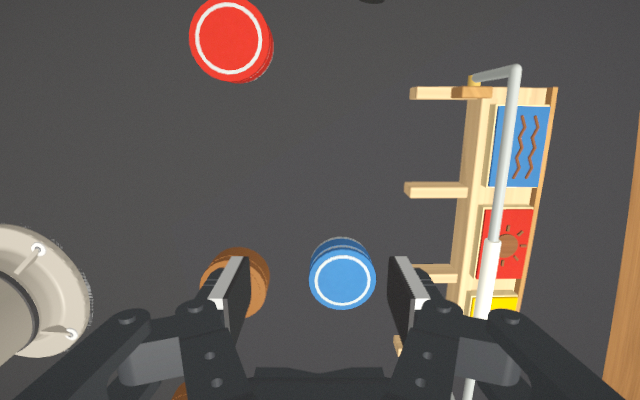

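The wrist view shows the red lid at (231,38), the blue lid at (342,280), and the bays at right. The rack is yawed about -7°. I'll get the lid positions from this pose and set up a move calculator.

```bash
cat >> h.py <<'E'
def togo(*targets):
    "targets (x,y,z mm world, heading of tool x in deg) -> cumulative rows from now"
    o=bot.get_obs();M=R.from_quat(np.array(o["tool_rot"])[[1,2,3,0]])
    for x,y,z,a in targets:
        N=R.from_euler("z",a,degrees=True)*R.from_euler("x",180,degrees=True)
        print((x,y,z,a),"turn",(M.inv()*N).as_rotvec().round(3),"shift",M.inv().apply(np.array([x,y,z])-1000*np.array(o["eef_pos"])).round(0))
XA=np.array([.9925,-.122]);YA=np.array([.122,.9925])
HOME={"red":np.array([639,31.5]),"blue":np.array([654.5,155.5]),"yellow":np.array([624.7,-92.5])}
def lid(p,col,xy,r):
    q,n,W=seg(p,col,xy,r,.05);c,rad=cv2.minEnclosingCircle(W*1000);print(col,n,np.round(c,1),round(rad,1),"px",q.round(0), "rackrel",((np.array(c)-HOME[col])@XA).round(1),((np.array(c)-HOME[col])@YA).round(1));return np.array(c)
E
python3 - <<'E'
from h import *
p,o=wrist()
b=lid(p,"blue",(342,280),35);lid(p,"red",(231,38),41)
stg=HOME["blue"]-100*XA;d=stg-b;L=np.hypot(*d);u=d/L;a=np.degrees(np.arctan2(u[1],u[0]));print("stg",stg,"L",L,"a",a)
P=lambda k:(*(b+u*k),)
togo((*P(-75),80,a),(*P(-75),15,a),(*P(-48),15,a),(*P(L-48),15,a))
E
```

```text
blue 3522 [515.9  -5.6] 50.0 px [342. 278.] rackrel -117.9 -176.8
red 5160 [420.4 306.4] 46.5 px [231.  39.] rackrel -250.5 246.2
stg [555.25 167.7 ] L 177.72448490243613 a 77.22258506010326
(np.float64(499.3564186503005), np.float64(-78.76616975379439), 80, np.float64(77.22258506010326)) turn [-0.     0.     0.105] shift [-229.   25.  251.]
(np.float64(499.3564186503005), np.float64(-78.76616975379439), 15, np.float64(77.22258506010326)) turn [-0.     0.     0.105] shift [-229.   25.  316.]
(np.float64(505.3278491471298), np.float64(-52.43478130157758), 15, np.float64(77.22258506010326)) turn [-0.     0.     0.105] shift [-202.   28.  316.]
(np.float64(544.6341235611924), np.float64(120.88864275161455), 15, np.float64(77.22258506010326)) turn [-0.     0.     0.105] shift [-25.  46. 316.]
```

Emit:
{"name": "jog_arm", "arguments": {"motion": [[0,0,0.02,-40,4,42,60],[0,0,0.04,-80,8,84,60],[0,0,0.06,-120,12,126,60],[0,0,0.08,-160,17,168,60],[0,0,0.1,-200,21,210,60],[0,0,0.105,-232,25,251,60],[0,0,0.105,-232,25,285,60],[0,0,0.105,-232,25,319,60],[0,0,0.105,-225,26,319,60],[0,0,0.105,-213,27,319,60]]}}

```text
t: 4.55
eef_pos: [0.5042, -0.0634, 0.0132]
tool_rot: [0.0, 0.782, 0.623, 0.0]
contact_force: [0.8, -0.2, 0.0]
gripper_width: 0.702
grasp_force: 0.0
```

Run:
```python
from h import *
p,o=wrist();save(p,"w2.png");print(o["eef_pos"],o["contact_force"],o["gripper_width"])
togo((544,121,12,77.2))
```

```text
[ 0.50424473 -0.06336116  0.01321592] [ 0.76879801 -0.18954343  0.04743899] 0.7020174632676272
(544, 121, 12, 77.2) turn [ 0.002 -0.002  0.002] shift [186.  -2.   2.]
```

View pics/w2.png

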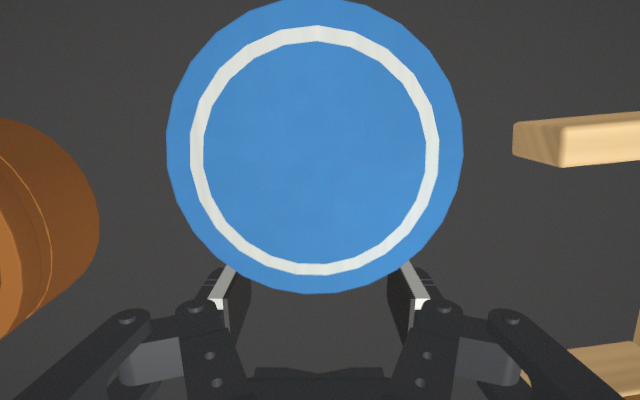

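The blue tin is centred between the fingers, with its lid at (315,147). I'll push it to the staging point.

Emit:
{"name": "jog_arm", "arguments": {"motion": [[0,0,0,15,0,0,60],[0,0,0,35,0,0,60],[0,0,0,57,0,0,60],[0,0,0,79,-1,0,60],[0,0,0,101,-1,0,60],[0,0,0,123,-1,0,60],[0,0,0,145,-2,0,60],[0,0,0,164,-2,0,60],[0,0,0,178,-2,0,60],[0,0,0,186,-2,0,60]]}}

```text
t: 5.85
eef_pos: [0.5432, 0.1183, 0.013]
tool_rot: [0.001, 0.782, 0.624, 0.0]
contact_force: [-1.1, -6.5, 6.4]
gripper_width: 0.701
grasp_force: 4.3
```

Run:
```python
from h import *
p,o=wrist();print(o["eef_pos"],o["contact_force"])
q,n,W=seg(p,"blue",(315,147),250,.05);c,r=cv2.minEnclosingCircle(W*1000);print(q,c,r)
b=np.array(c)
H=b-80*XA
e=np.array(o["eef_pos"][:2])*1000
u=np.array([np.cos(np.radians(77.2)),np.sin(np.radians(77.2))])
r0=e-40*u
togo((*r0,12,77),(*r0,85,77),(*H,85,-7+180),(*H,85,-7),(*H,12,-7))
```

```text
[0.54324116 0.1182781  0.0130177 ] [-1.09396205 -6.49866518  6.40222904]
[318.31801308 183.62937722] (553.0859985351562, 162.24440002441406) 34.044864654541016
(np.float64(534.3792232774377), np.float64(79.27212905197817), 12, 77) turn [ 0.001 -0.     0.004] shift [-41.  -0.   1.]
(np.float64(534.3792232774377), np.float64(79.27212905197817), 85, 77) turn [ 0.001 -0.     0.004] shift [-41.   0. -72.]
(np.float64(473.6859985351563), np.float64(172.00440002441405), 85, 173) turn [ 1.000e-03  1.000e-03 -1.672e+00] shift [ 36. -80. -72.]
(np.float64(473.6859985351563), np.float64(172.00440002441405), 85, -7) turn [ 1.00e-03 -1.00e-03  1.47e+00] shift [ 36. -80. -72.]
(np.float64(473.6859985351563), np.float64(172.00440002441405), 12, -7) turn [ 1.00e-03 -1.00e-03  1.47e+00] shift [ 36. -80.   1.]
```

Emit:
{"name": "jog_arm", "arguments": {"motion": [[0,0,0,-25,0,0,60],[0,0,0.16,-30,0,-40,60],[0,0,0.33,-25,-10,-72,60],[0,0,0.49,-15,-20,-72,60],[0,0,0.66,-5,-35,-72,60],[0,0,0.82,5,-50,-72,60],[0,0,0.99,15,-60,-72,60],[0,0,1.15,25,-70,-72,60],[0,0,1.31,36,-80,-72,60],[0,0,1.47,36,-80,-72,60]]}}

```text
t: 7.15
eef_pos: [0.472, 0.1738, 0.0843]
tool_rot: [-0.001, 0.998, -0.062, -0.0]
contact_force: [0.3, -0.1, -0.2]
gripper_width: 0.702
grasp_force: 0.0
```

Run:
```python
from h import *
p,o=wrist();print(o["eef_pos"],np.round(o["q"],2),o["tool_rot"])
q,n,W=seg(p,"blue",(317,180),200,.05);c,r=cv2.minEnclosingCircle(W*1000);print(q,c,r)
b=np.array(c);h=HOME["blue"];print("rackrel",(b-h)@XA,(b-h)@YA)
# line through home along XA
f=lambda k:h+k*XA
togo((*f(-185),12,-7),(*f(-160),12,-7),(*f(-46),12,-7))
```

```text
[0.47197935 0.17383475 0.0842715 ] [-1.2   0.61  0.97  2.13 -0.73  0.78 -1.46] [-9.04659832e-04  9.98054409e-01 -6.23414708e-02 -3.45488245e-04]
[318.51909159  79.02951086] (553.564208984375, 163.52598571777344) 33.792606353759766
rackrel -101.15794284057617 -4.348375679016113
(np.float64(470.8875), np.float64(178.07), 12, -7) turn [-0.001  0.001 -0.009] shift [-2. -4. 72.]
(np.float64(495.7), np.float64(175.02), 12, -7) turn [-0.001  0.001 -0.009] shift [23. -5. 72.]
(np.float64(608.845), np.float64(161.112), 12, -7) turn [-0.001  0.001 -0.009] shift [137.  -6.  72.]
```

Emit:
{"name": "jog_arm", "arguments": {"motion": [[0,0,0,-2,-4,36,60],[0,0,0,-2,-4,72,60],[0,0,0,12,-4,72,60],[0,0,0,30,-5,72,60],[0,0,0,50,-5,72,60],[0,0,0,70,-5,72,60],[0,0,0,90,-5,72,60],[0,0,0,110,-6,72,60],[0,0,0,125,-6,72,60],[0,0,0,134,-6,72,60]]}}

```text
t: 8.45
eef_pos: [0.6072, 0.1604, 0.0133]
tool_rot: [-0.0, 0.998, -0.061, -0.0]
contact_force: [-6.6, 0.6, 6.2]
gripper_width: 0.708
grasp_force: 4.0
```

Run:
```python
from h import *
p,o=wrist();save(p,"w3.png");print(o["eef_pos"],o["contact_force"])
q,n,W=seg(p,"blue",(318,180),170,.05);c,r=cv2.minEnclosingCircle(W*1000);print(q,c,r)
b=np.array(c);h=HOME["blue"];print("rackrel",(b-h)@XA,(b-h)@YA)
```

```text
[0.607163   0.16043234 0.0133265 ] [-6.60369297  0.56232026  6.17661224]
[318.49481238 183.53300325] (652.0023803710938, 154.89715576171875) 34.067039489746094
rackrel -2.4053404846191406 -0.9030325012207031
```

View pics/w3.png

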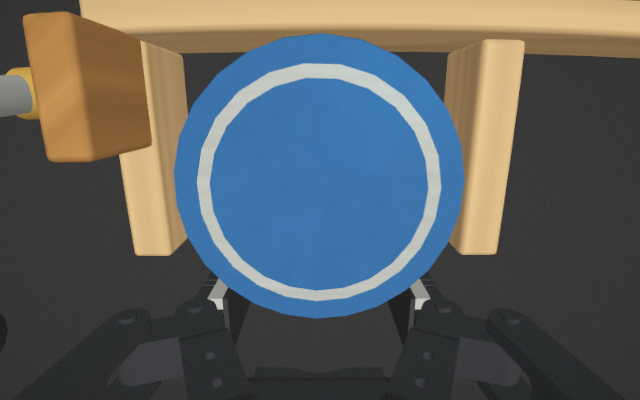

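The blue tin is home within 2–3 mm, flush at the bay's back edge. I'll nudge it, retreat and turn for red.

Emit:
{"name": "jog_arm", "arguments": {"motion": [[0,0,0,2,0,0,60],[0,0,0,3,0,0,60],[0,0,0,-25,0,0,60],[0,0,0,-60,0,-50,60],[0,0,-0.17,-100,0,-100,60],[0,0,-0.35,-120,-30,-110,60],[0,0,-0.53,-140,-60,-120,60],[0,0,-0.71,-160,-90,-120,60],[0,0,-0.89,-180,-120,-120,60],[0,0,-1.07,-200,-150,-120,60]]}}

```text
t: 9.75
eef_pos: [0.4262, 0.3349, 0.1327]
tool_rot: [-0.0, 0.889, 0.458, 0.001]
contact_force: [0.4, -0.1, -0.2]
gripper_width: 0.702
grasp_force: 0.0
```

Run:
```python
from h import *
o=bot.get_obs();print(o["eef_pos"],np.round(o["q"],2))
t=bot.read_camera("top")
h=cv2.cvtColor(t["pixels"],cv2.COLOR_RGB2HSV).astype(int)
m=(h[...,0]>8)&(h[...,0]<25)&(h[...,1]>80)&(h[...,2]>90)
yy,xx=np.nonzero(m);k=(abs(xx-205)<14)&(abs(yy-207)<18)
if k.any():
  i=yy[k].argmax();print("handle end",xx[k][i],yy[k][i],onplane(t,(xx[k][i],yy[k][i]),.012))
q,n,W=seg(t,"blue",(285,160),30,.05)if 0 else (0,0,0)
b=np.array([420.4,306.]);s=HOME["red"]-100*XA;d=s-b;L=np.hypot(*d);u=d/L;a=np.degrees(np.arctan2(u[1],u[0]))+180;print(L,a)
P=lambda k:b+u*k
togo((*P(-70),85,a),(*P(-70),12,a),(*P(-46),12,a),(*P(L-46),12,a))
```

```text
[0.42623008 0.33493591 0.13271982] [-1.37  0.48  0.76  2.   -0.45  0.83 -0.97]
handle end 207 214 [0.47315031 0.40788627 0.012     ]
288.17653009917376 114.46616850464999
(np.float64(391.4090894733), np.float64(369.71441835905654), 85, np.float64(114.46616850464999)) turn [-0.    -0.004 -1.032] shift [  6. -43.  48.]
(np.float64(391.4090894733), np.float64(369.71441835905654), 12, np.float64(114.46616850464999)) turn [-0.    -0.004 -1.032] shift [  6. -43. 121.]
(np.float64(401.3488302253114), np.float64(347.8694749216657), 12, np.float64(114.46616850464999)) turn [-0.    -0.004 -1.032] shift [ -7. -22. 120.]
(np.float64(520.6988302253114), np.float64(85.56947492166569), 12, np.float64(114.46616850464999)) turn [-0.    -0.004 -1.032] shift [-155.  225.  120.]
```

Emit:
{"name": "jog_arm", "arguments": {"motion": [[0,0,-0.17,1,-8,10,60],[0,0,-0.35,2,-16,20,60],[0,0,-0.53,3,-24,30,60],[0,0,-0.71,4,-32,35,60],[0,0,-0.89,5,-40,40,60],[0,0,-1.032,6,-43,45,60],[0,0,-1.032,6,-43,70,60],[0,0,-1.032,6,-43,100,60],[0,0,-1.032,6,-43,121,60],[0,0,-1.032,5,-41,121,60]]}}

```text
t: 11.05
eef_pos: [0.3957, 0.3609, 0.0103]
tool_rot: [0.0, 0.549, 0.836, -0.001]
contact_force: [-0.3, 0.0, 0.1]
gripper_width: 0.7
grasp_force: 0.0
```

Run:
```python
from h import *
o=bot.get_obs();print(o["eef_pos"],o["contact_force"],np.round(o["q"],2))
togo((401,348,12,114.5),(521,86,12,114.5))
```

```text
[0.39568093 0.3608713  0.01026482] [-0.28302525  0.00409619  0.06420641] [-1.13  0.6   0.36  2.06 -0.39  0.55 -0.09]
(401, 348, 12, 114.5) turn [-0.002  0.001 -0.02 ] shift [-14.  -0.  -2.]
(521, 86, 12, 114.5) turn [-0.002  0.001 -0.02 ] shift [-302.    6.   -1.]
```

Emit:
{"name": "jog_arm", "arguments": {"motion": [[0,0,-0.01,-10,0,-1,60],[0,0,-0.02,-25,0,-1,60],[0,0,-0.02,-45,1,-1,60],[0,0,-0.02,-68,1,-1,60],[0,0,-0.02,-92,2,-1,60],[0,0,-0.02,-116,2,-1,60],[0,0,-0.02,-140,3,-1,60],[0,0,-0.02,-164,3,-1,60],[0,0,-0.02,-188,4,-1,60],[0,0,-0.02,-210,4,-1,60]]}}

```text
t: 12.3
eef_pos: [0.4839, 0.1695, 0.0133]
tool_rot: [0.0, 0.541, 0.841, 0.001]
contact_force: [0.2, 3.1, 1.3]
gripper_width: 0.704
grasp_force: 1.4
```

Emit:
{"name": "jog_arm", "arguments": {"motion": [[0,0,0,-20,0,0,60],[0,0,0,-40,0,0,60],[0,0,0,-60,0,0,60],[0,0,0,-76,0,0,60],[0,0,0,-86,0,0,60],[0,0,0,-92,0,0,60]]}}

```text
t: 13.05
eef_pos: [0.5214, 0.0871, 0.0127]
tool_rot: [-0.0, 0.541, 0.841, 0.0]
contact_force: [-3.7, 4.3, 4.9]
gripper_width: 0.702
grasp_force: 3.6
```

Run:
```python
from h import *
p,o=wrist();e=np.array(o["eef_pos"]);print(e,o["contact_force"],np.round(o["q"],2),o["tool_rot"])
a=np.radians(114.5);b=e[:2]*1000-46*np.array([np.cos(a),np.sin(a)]);print("tin est",b)
t=bot.read_camera("top");save(t,"t4.png")
q,n,W=seg(t,"red",proj(t,[b[0]/1000,b[1]/1000,.05])[0],17,.05);c,r=cv2.minEnclosingCircle(W*1000);print(q,n,c,r)
h=HOME["red"];print((b-h)@XA,(b-h)@YA)
s=b-85*XA
togo((*s,85,173),(*s,12,173))
```

```text
[0.52142142 0.0870972  0.01266174] [-3.70880199  4.3250394   4.94563048] [-0.53  0.58  0.31  2.07 -0.34  0.54  0.46] [-2.21006533e-04  5.40762967e-01  8.41174877e-01  4.36741091e-04]
tin est [540.49730961  45.23897952]
[311.56969697 196.27575758] 330 (540.5354614257812, 43.331302642822266) 46.840576171875
-99.44007571274729 1.6186089487850006
(np.float64(456.13480961109934), np.float64(55.608979522650756), 85, 173) turn [ 1.000e-03  1.000e-03 -1.021e+00] shift [ -1. -72. -73.]
(np.float64(456.13480961109934), np.float64(55.608979522650756), 12, 173) turn [ 1.000e-03  1.000e-03 -1.021e+00] shift [ -1. -73.   0.]
```

Emit:
{"name": "jog_arm", "arguments": {"motion": [[0,0,0,25,0,0,60],[0,0,-0.17,30,0,-40,60],[0,0,-0.34,25,-15,-73,60],[0,0,-0.51,18,-30,-73,60],[0,0,-0.68,10,-45,-73,60],[0,0,-0.85,4,-60,-73,60],[0,0,-1.021,-1,-72,-73,60],[0,0,-1.021,-1,-72,-40,60],[0,0,-1.021,-1,-72,0,60],[0,0,-1.021,-1,-72,0,60]]}}

```text
t: 14.4
eef_pos: [0.4538, 0.0552, 0.0102]
tool_rot: [-0.003, 0.061, 0.998, -0.001]
contact_force: [-0.1, -0.1, 0.6]
gripper_width: 0.702
grasp_force: 0.0
```

Run:
```python
from h import *
o=bot.get_obs();print(o["eef_pos"],o["contact_force"],np.round(o["q"],2))
f=lambda k:HOME["red"]+k*XA
togo((*f(-165),12,173),(*f(-43),12,173))
```

```text
[0.45384352 0.0551585  0.01022889] [-0.10705372 -0.12090491  0.58078377] [-0.34  0.49  0.1   2.22 -0.11  0.44  1.3 ]
(np.float64(475.23749999999995), np.float64(51.629999999999995), 12, 173) turn [-0.003 -0.005  0.   ] shift [-22.  -1.  -2.]
(np.float64(596.3225), np.float64(36.746), 12, 173) turn [-0.003 -0.005  0.   ] shift [-144.   -1.   -3.]
```

Emit:
{"name": "jog_arm", "arguments": {"motion": [[0,0,0,-18,-1,-1,60],[0,0,0,-34,-1,-2,60],[0,0,0,-50,-1,-2,60],[0,0,0,-68,-1,-2,60],[0,0,0,-86,-1,-2,60],[0,0,0,-104,-1,-2,60],[0,0,0,-120,-1,-2,60],[0,0,0,-133,-1,-2,60],[0,0,0,-140,-1,-2,60],[0,0,0,-144,-1,-2,60]]}}

```text
t: 15.65
eef_pos: [0.5947, 0.038, 0.014]
tool_rot: [-0.005, 0.061, 0.998, -0.0]
contact_force: [-19.0, 3.6, 16.2]
gripper_width: 0.703
grasp_force: 13.7
```

Run:
```python
from h import *
o=bot.get_obs();e=np.array(o["eef_pos"]);print(e,o["contact_force"])
t=bot.read_camera("top")
for c in("red","blue"):
  b=HOME[c]/1000;q,n,W=seg(t,c,proj(t,[b[0]-.012,b[1],.05])[0],11,.05);cc,r=cv2.minEnclosingCircle(W*1000);print(c,n,cc,r)
y=np.array([389.9,-282.4]);s=HOME["yellow"]-100*XA;d=s-y;L=np.hypot(*d);u=d/L;a=np.degrees(np.arctan2(u[1],u[0]));print(L,a)
P=lambda k:y+u*k
togo((*(HOME["red"]-120*XA),120,173),(*P(-75),120,a),(*P(-75),12,a))
```

```text
[0.59470654 0.03804948 0.0140124 ] [-18.9642579    3.56718695  16.16923877]Traceback (most recent call last):
  File "<stdin>", line 5, in <module>
  File "h.py", line 18, in seg
    n,l,st,c=cv2.connectedComponentsWithStats(m);k=1+st[1:,4].argmax()
                                                     ~~~~~~~~~~~~~~~^^
ValueError: attempt to get argmax of an empty sequence
```

Red met 19 N of resistance with its centre at about +1 mm, so it is home. Now I retreat and turn toward yellow.

Emit:
{"name": "jog_arm", "arguments": {"motion": [[0,0,0,15,0,0,60],[0,0,0,40,0,-15,60],[0,0,0.17,75,15,-55,60],[0,0,0.34,105,40,-90,60],[0,0,0.51,125,70,-110,60],[0,0,0.68,135,105,-110,60],[0,0,0.85,140,140,-110,60],[0,0,1.02,145,170,-110,60],[0,0,1.2,150,200,-110,60],[0,0,1.38,155,230,-110,60]]}}

```text
t: 16.95
eef_pos: [0.4735, 0.286, 0.1246]
tool_rot: [0.0, 0.684, 0.729, 0.001]
contact_force: [0.3, -0.1, 0.0]
gripper_width: 0.706
grasp_force: 0.0
```

Run:
```python
from h import *
o=bot.get_obs();e=np.array(o["eef_pos"]);print(e,np.round(o["q"],2))
t=bot.read_camera("top");im=cv2.resize(t["pixels"][110:300,230:470],None,fx=3,fy=3);cv2.imwrite("pics/t5.png",im[:,:,::-1])
y=np.array([389.9,-282.4]);s=HOME["yellow"]-100*XA;d=s-y;L=np.hypot(*d);u=d/L;a=np.degrees(np.arctan2(u[1],u[0]));print(L,a)
P=lambda k:y+u*k
togo((*P(-75),120,a),(*P(-75),12,a))
```

```text
[0.47347004 0.28596562 0.12460165] [-1.01  0.44  0.45  1.97 -0.26  0.79 -0.35]
243.3479247908229 56.14994353514723
(np.float64(348.12339554060827), np.float64(-344.6873608354338), 120, np.float64(56.14994353514723)) turn [ 0.001 -0.004  0.651] shift [-627. -163.    2.]
(np.float64(348.12339554060827), np.float64(-344.6873608354338), 12, np.float64(56.14994353514723)) turn [ 0.001 -0.004  0.651] shift [-628. -163.  110.]
```

View pics/t5.png

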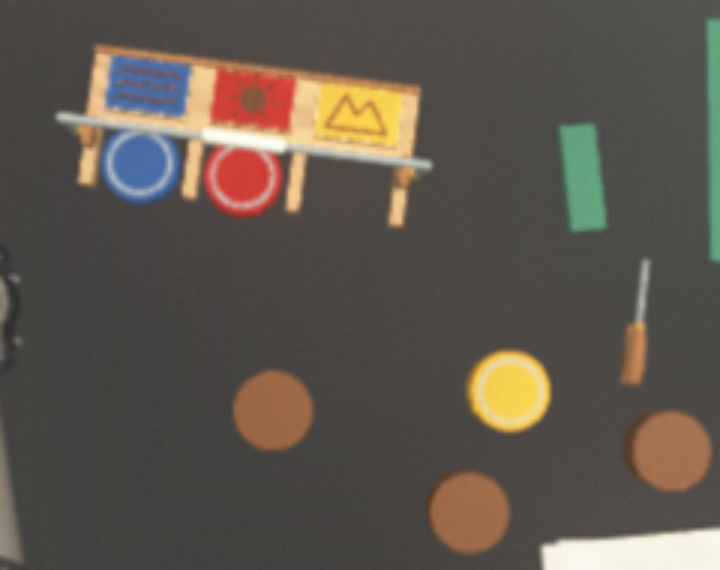

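Blue and red are both seated at the back of their bays. Now travelling behind yellow.

Emit:
{"name": "jog_arm", "arguments": {"motion": [[0,0,0.06,-50,5,0,60],[0,0,0.12,-105,10,0,60],[0,0,0.18,-160,15,0,60],[0,0,0.24,-215,15,0,60],[0,0,0.3,-270,10,0,60],[0,0,0.36,-325,0,0,60],[0,0,0.42,-380,-15,0,60],[0,0,0.48,-435,-35,0,60],[0,0,0.54,-490,-65,0,60],[0,0,0.6,-540,-100,0,60]]}}

```text
t: 18.25
eef_pos: [0.4102, -0.2633, 0.1247]
tool_rot: [0.001, 0.868, 0.496, 0.001]
contact_force: [0.4, -0.2, 0.5]
gripper_width: 0.7
grasp_force: 0.0
```

Run:
```python
from h import *
p,o=wrist();e=np.array(o["eef_pos"]);print(e,np.round(o["q"],2))
ds=bot.spot_in("tin_yellow",p);print([(d["score"],d["xy"]) for d in ds])
y=np.array([389.9,-282.4])
try:
  px=proj(p,[y[0]/1000,y[1]/1000,.05])[0];q,n,W=seg(p,"yellow",px,170,.05);c,r=cv2.minEnclosingCircle(W*1000);print(q,n,c,r)
except Exception as x:print(x)
s=HOME["yellow"]-100*XA;d=s-y;L=np.hypot(*d);u=d/L;a=np.degrees(np.arctan2(u[1],u[0]))
P=lambda k:y+u*k
togo((*P(-75),120,a),(*P(-75),12,a))
```

```text
[ 0.41023745 -0.26328376  0.1247471 ] [-0.12  0.38  0.69  2.13 -0.35  0.74  0.27]
[(0.87, [306.4, 249.3]), (0.63, [118.6, 270.4])]
[309.10019944 250.1324292 ] 12535 (391.48309326171875, -280.5272521972656) 49.97808074951172
(np.float64(348.12339554060827), np.float64(-344.6873608354338), 120, np.float64(56.14994353514723)) turn [0.002 0.003 0.048] shift [-96. -10.   5.]
(np.float64(348.12339554060827), np.float64(-344.6873608354338), 12, np.float64(56.14994353514723)) turn [0.002 0.003 0.048] shift [-96. -10. 113.]
```

Emit:
{"name": "jog_arm", "arguments": {"motion": [[0,0,0.02,-50,-5,3,60],[0,0,0.048,-97,-10,5,60],[0,0,0.048,-97,-10,50,60],[0,0,0.048,-97,-10,90,60],[0,0,0.048,-97,-10,112,60],[0,0,0.048,-97,-10,112,60],[0,0,0.048,-88,-10,112,60]]}}

```text
t: 19.23
eef_pos: [0.3578, -0.3324, 0.0132]
tool_rot: [0.001, 0.88, 0.475, 0.0]
contact_force: [0.0, -1.2, 0.2]
gripper_width: 0.703
grasp_force: 0.0
```

Run:
```python
from h import *
p,o=wrist();e=np.array(o["eef_pos"]);print(e,o["contact_force"],o["tool_rot"])
y=np.array([389.9,-282.4])
px=proj(p,[y[0]/1000,y[1]/1000,.05])[0];q,n,W=seg(p,"yellow",px,170,.05);c,r=cv2.minEnclosingCircle(W*1000);print(px,q,n,c,r)
s=HOME["yellow"]-100*XA;d=s-y;L=np.hypot(*d);u=d/L;a=np.degrees(np.arctan2(u[1],u[0]))
P=lambda k:y+u*k
togo((*P(-46),12,a),(*P(L-46),12,a))
```

```text
[ 0.35777161 -0.33239572  0.01318034] [ 0.04683368 -1.19999597  0.22670506] [9.02662661e-04 8.79775741e-01 4.75388049e-01 1.80668995e-04]
[316.88121543 146.17202993] [319.60197468 143.01308914] 39804 (389.6181335449219, -284.3572082519531) 34.191993713378906
(np.float64(364.2770159315731), np.float64(-320.6029146457327), 12, np.float64(56.14994353514723)) turn [ 0.002 -0.001  0.013] shift [11. -1.  1.]
(np.float64(499.82701593157316), np.float64(-118.50291464573274), 12, np.float64(56.14994353514723)) turn [ 0.002 -0.001  0.013] shift [255.   2.   1.]
```

Emit:
{"name": "jog_arm", "arguments": {"motion": [[0,0,0.013,12,0,0,60],[0,0,0.013,30,0,0,60],[0,0,0.013,52,0,0,60],[0,0,0.013,75,0,0,60],[0,0,0.013,98,1,0,60],[0,0,0.013,121,1,0,60],[0,0,0.013,144,1,0,60],[0,0,0.013,167,1,0,60],[0,0,0.013,190,2,0,60],[0,0,0.013,210,2,0,60]]}}

```text
t: 20.52
eef_pos: [0.4747, -0.1565, 0.0132]
tool_rot: [0.001, 0.883, 0.47, 0.0]
contact_force: [-1.7, -3.8, 2.8]
gripper_width: 0.705
grasp_force: 2.2
```

Emit:
{"name": "jog_arm", "arguments": {"motion": [[0,0,0,18,0,0,60],[0,0,0,32,0,0,60],[0,0,0,40,0,0,60],[0,0,0,45,0,0,60]]}}

```text
t: 21.02
eef_pos: [0.499, -0.1199, 0.0124]
tool_rot: [0.0, 0.883, 0.47, -0.0]
contact_force: [-2.2, -3.8, 5.2]
gripper_width: 0.702
grasp_force: 3.4
```

Run:
```python
from h import *
p,o=wrist();e=np.array(o["eef_pos"]);print(e,o["contact_force"],np.round(o["q"],2))
q,n,W=seg(p,"yellow",(318,180),170,.05);c,r=cv2.minEnclosingCircle(W*1000);print(q,n,c,r)
h=HOME["yellow"];b=np.array(c);print((b-h)@XA,(b-h)@YA)
s=h+((b-h)@XA-78)*XA
togo((*s,85,-7),(*s,12,-7))
```

```text
[ 0.49900605 -0.11989427  0.01243914] [-2.15165343 -3.75322514  5.16334149] [-0.33  0.62  0.57  2.12 -0.62  0.57  0.1 ]
[318.28897835 183.71542814] 36764 (524.1488647460938, -82.44383239746094) 34.17693328857422
-101.02385418701178 -2.2864921554565476
(np.float64(447.01882471939086), np.float64(-70.65908978918456), 85, -7) turn [ 0.    -0.     1.101] shift [ 11. -71. -73.]
(np.float64(447.01882471939086), np.float64(-70.65908978918456), 12, -7) turn [ 0.    -0.     1.101] shift [ 11. -71.   0.]
```

Emit:
{"name": "jog_arm", "arguments": {"motion": [[0,0,0,-25,0,0,60],[0,0,0.16,-28,-5,-40,60],[0,0,0.32,-22,-15,-73,60],[0,0,0.48,-15,-28,-73,60],[0,0,0.64,-5,-42,-73,60],[0,0,0.8,3,-55,-73,60],[0,0,0.96,8,-65,-73,60],[0,0,1.1,10,-71,-73,60],[0,0,1.1,10,-71,-36,60],[0,0,1.1,10,-71,0,60]]}}

```text
t: 22.32
eef_pos: [0.4463, -0.0703, 0.0112]
tool_rot: [-0.001, 0.998, -0.06, 0.0]
contact_force: [-0.1, 0.6, 0.0]
gripper_width: 0.705
grasp_force: 0.0
```

Run:
```python
from h import *
o=bot.get_obs();print(o["eef_pos"],o["contact_force"],np.round(o["q"],2))
f=lambda k:HOME["yellow"]+k*XA
togo((*f(-165),12,-7),(*f(-43),12,-7))
```

```text
[ 0.44629584 -0.070292    0.01121337] [-0.10511892  0.57509704  0.03402058] [-0.62  0.66  0.82  2.27 -0.93  0.6  -0.77]
(np.float64(460.9375), np.float64(-72.37), 12, -7) turn [-0.001 -0.001  0.003] shift [15.  0. -1.]
(np.float64(582.0225), np.float64(-87.254), 12, -7) turn [-0.001 -0.001  0.003] shift [137.   1.  -1.]
```

Emit:
{"name": "jog_arm", "arguments": {"motion": [[0,0,0,12,0,-1,60],[0,0,0,26,0,-1,60],[0,0,0,42,0,-1,60],[0,0,0,60,0,-1,60],[0,0,0,78,0,-1,60],[0,0,0,96,1,-1,60],[0,0,0,112,1,-1,60],[0,0,0,125,1,-1,60],[0,0,0,133,1,-1,60],[0,0,0,136,1,-1,60]]}}

```text
t: 23.58
eef_pos: [0.5793, -0.089, 0.0134]
tool_rot: [-0.001, 0.998, -0.061, -0.002]
contact_force: [-11.1, 1.7, 11.2]
gripper_width: 0.702
grasp_force: 7.8
```

Run:
```python
from h import *
p,o=wrist();print(o["eef_pos"],o["contact_force"])
q,n,W=seg(p,"yellow",(318,180),120,.05);c,r=cv2.minEnclosingCircle(W*1000);b=np.array(c);h=HOME["yellow"];print(q,c,r,(b-h)@XA,(b-h)@YA)
f=lambda k,y=0:HOME["red"]+k*XA+y*YA
togo((*f(-160),12,-7),(*f(-100),160,-7),(*f(-100),250,-7))
```

```text
[ 0.57929268 -0.08904331  0.01340245] [-11.09885236   1.66464083  11.23429483]
[318.42473788 184.31961159] (623.931396484375, -94.50990295410156) 34.21373748779297 -0.517630828857467 -2.0885983108520563
(np.float64(480.2), np.float64(51.019999999999996), 12, -7) turn [-0.001  0.003  0.001] shift [-115. -127.    2.]
(np.float64(539.75), np.float64(43.7), 160, -7) turn [-0.001  0.003  0.001] shift [ -56. -127. -146.]
(np.float64(539.75), np.float64(43.7), 250, -7) turn [-0.001  0.003  0.001] shift [ -56. -127. -236.]
```

Yellow is home at -0.5 mm with 11 N. Before the bar, I'll check its actual position by triangulating the sleeve; meanwhile I retreat and rise.

Emit:
{"name": "jog_arm", "arguments": {"motion": [[0,0,0,-15,0,0,60],[0,0,0,-45,0,0,60],[0,0,0,-60,-10,-45,40],[0,0,0,-60,-30,-100,20],[0,0,0,-60,-60,-155,0],[0,0,0,-60,-90,-200,0],[0,0,0,-60,-127,-236,0]]}}

```text
t: 24.5
eef_pos: [0.5367, 0.0448, 0.2514]
tool_rot: [-0.001, 0.998, -0.061, 0.001]
contact_force: [1.2, 0.8, -0.9]
gripper_width: -0.0
grasp_force: 0.0
```

Run:
```python
from h import *
p,o=wrist();save(p,"w6.png");print(o["eef_pos"],o["gripper_width"],p["T"][:3,3])
s=bot.read_camera("scene");t=bot.read_camera("top")
pts=[]
for im in(p,s,t):
    d=bot.tip_of("bar_grip",im)
    if d: print(d[0]["score"],np.round(d[0]["xy"]));pts.append((im,d[0]["xy"]))
def ray(im,xy):
    o=np.array(im["T"])[:3,3];return o,(onplane(im,xy,0)-o)/np.linalg.norm(onplane(im,xy,0)-o)
from itertools import combinations
for (a,b) in [pts]+list(combinations(pts,2)) if len(pts)==2 else combinations(pts,2):
    A=0;B=0
    for im,xy in(a,b):
        o,r=ray(im,xy);M=np.eye(3)-np.outer(r,r);A=A+M;B=B+M@o
    X=np.linalg.solve(A,B)*1000;rel=X[:2]-HOME["red"];print(X.round(),"rack",(rel@XA).round(),(rel@YA).round(),"theta",0.2-np.arctan2(rel@XA-30,X[2]-58))
th=np.arange(0,.61,.1);
for im,n in((s,"scene"),(t,"top"),(p,"wrist")):
    P=[[*((HOME["red"]+(30+100*np.sin(.2-k))*XA)/1000),.058+.1*np.cos(.2-k)] for k in th];print(n,proj(im,P).round(0).tolist())
```

```text
[0.53672045 0.04483161 0.25135259] -0.00013327572621146358 [0.60707639 0.03591566 0.39386737]
0.56 [321.  15.]
0.67 [360. 202.]
0.8 [311. 159.]
[660.  28. 163.] rack 22.0 -1.0 theta 0.27864733970475647
[641.  30. 242.] rack 2.0 -2.0 theta 0.3513069477783428
[656.  32. 159.] rack 17.0 2.0 theta 0.3325964560056651
scene [[368.0, 208.0], [365.0, 206.0], [363.0, 205.0], [360.0, 204.0], [358.0, 203.0], [355.0, 202.0], [353.0, 202.0]]
top [[313.0, 149.0], [312.0, 152.0], [312.0, 154.0], [311.0, 157.0], [311.0, 160.0], [311.0, 164.0], [310.0, 166.0]]
wrist [[320.0, -32.0], [320.0, -15.0], [320.0, 2.0], [320.0, 20.0], [320.0, 38.0], [320.0, 54.0], [320.0, 70.0]]
```

View pics/w6.png

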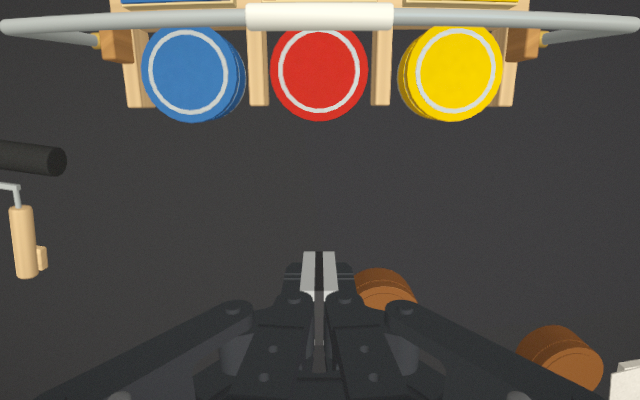

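The three tins sit in their bays, with the sleeve at (320,16). That puts the bar at about 0.3 rad, with the crossbar at rack x ≈20 and z ≈157. I'll reach over behind it and pull it forward.

Emit:
{"name": "jog_arm", "arguments": {"motion": [[0,0,0,45,0,0,0],[0,0,0,95,0,0,0],[0,0,0,140,0,0,0],[0,0,0,180,0,0,0],[0,0,0,180,0,55,0],[0,0,0,180,0,106,0],[0,0,0,165,0,106,0],[0,0,0,145,0,106,0],[0,0,0,130,0,106,0],[0,0,0,115,0,108,0]]}}

```text
t: 26.05
eef_pos: [0.65, 0.0282, 0.1403]
tool_rot: [0.0, 0.998, -0.062, 0.0]
contact_force: [2.4, 0.4, -1.2]
gripper_width: -0.0
grasp_force: 1.5
```

Emit:
{"name": "jog_arm", "arguments": {"motion": [[0,0,0,-15,0,5,0],[0,0,0,-30,0,15,0],[0,0,0,-42,0,28,0],[0,0,0,-42,0,28,0]]}}

```text
t: 26.55
eef_pos: [0.6071, 0.0346, 0.1118]
tool_rot: [0.0, 0.998, -0.061, -0.002]
contact_force: [-0.3, 0.6, 1.9]
gripper_width: 0.001
grasp_force: 0.0
```

Run:
```python
from h import *
p,o=wrist();e=np.array(o["eef_pos"])*1000;print(e,o["contact_force"],"rackx",(e[:2]-HOME["red"])@XA)
s=bot.read_camera("scene");t=bot.read_camera("top")
th=np.arange(.6,1.5,.1)
for im,n in((s,"scene"),(t,"top")):
    print(n,[(d["score"],np.round(d["xy"])) for d in bot.tip_of("bar_grip",im)[:1]])
    P=[[*((HOME["red"]+(30+100*np.sin(.2-k))*XA)/1000),.058+.1*np.cos(.2-k)] for k in th];print(proj(im,P).round(0).tolist())
im=cv2.resize(s["pixels"][130:330,240:500],None,fx=3,fy=3);cv2.imwrite("pics/s7.png",im[:,:,::-1])
```

```text
[607.06980666  34.60638672 111.75003972] [-0.33311688  0.62564368  1.91133896] rackx -32.06969606533048
scene [(0.66, array([342., 206.]))]
[[353.0, 202.0], [350.0, 202.0], [348.0, 203.0], [346.0, 203.0], [345.0, 204.0], [343.0, 205.0], [342.0, 207.0], [340.0, 208.0], [340.0, 210.0]]
top [(0.84, array([306., 182.]))]
[[310.0, 166.0], [310.0, 169.0], [310.0, 172.0], [309.0, 175.0], [309.0, 177.0], [309.0, 179.0], [309.0, 181.0], [309.0, 183.0], [308.0, 185.0]]
```

View pics/s7.png

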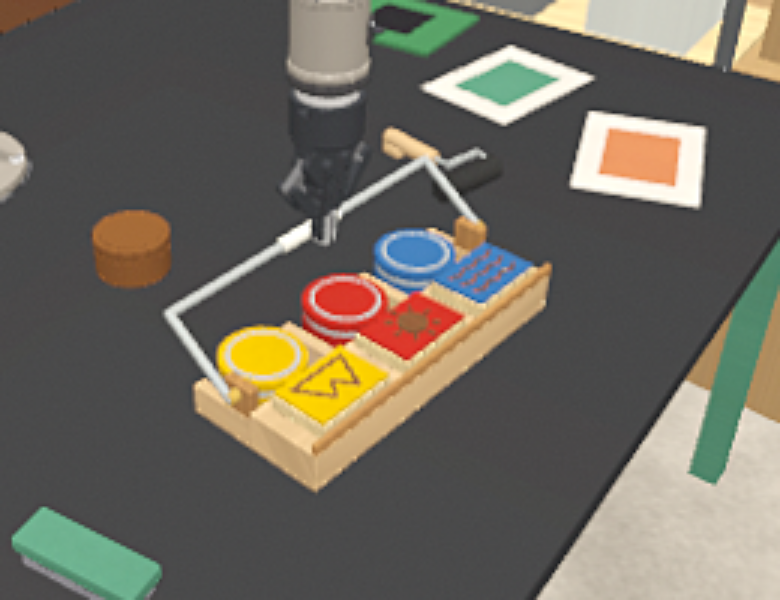

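The bar is at about 1.17 rad. Now I go over the top of it and push down along the arc.

Emit:
{"name": "jog_arm", "arguments": {"motion": [[0,0,0,10,0,0,0],[0,0,0,10,0,-48,0],[0,0,0,-28,0,-48,0],[0,0,0,-28,0,-14,0],[0,0,0,-31,0,10,0],[0,0,0,-35,0,29,0],[0,0,0,-36,0,45,0],[0,0,0,-36,0,56,0],[0,0,0,-36,0,62,0],[0,0,0,-36,0,65,0]]}}

```text
t: 28.05
eef_pos: [0.5736, 0.0395, 0.0483]
tool_rot: [0.0, 0.998, -0.061, 0.0]
contact_force: [0.2, -0.1, 0.1]
gripper_width: -0.002
grasp_force: 0.3
```

Run:
```python
from h import *
o=bot.get_obs();e=np.array(o["eef_pos"])*1000;print(e,o["contact_force"],"rackx",(e[:2]-HOME["red"])@XA)
s=bot.read_camera("scene");print([(d["score"],np.round(d["xy"])) for d in bot.tip_of("bar_grip",s)[:1]])
th=[1.5,1.7,1.8,1.9,1.95];print(proj(s,[[*((HOME["red"]+(30+100*np.sin(.2-k))*XA)/1000),.058+.1*np.cos(.2-k)] for k in th]).round(0).tolist())
```

```text
[573.62598133  39.53613486  48.30433328] [ 0.21998441 -0.10630061  0.11058024] rackx -65.86412198783036
[(0.96, array([337., 222.]))]
[[339.0, 212.0], [338.0, 217.0], [338.0, 219.0], [338.0, 222.0], [338.0, 223.0]]
```

Emit:
{"name": "jog_arm", "arguments": {"motion": [[0,0,0,-2,0,2,0],[0,0,0,-2,0,3,0],[0,0,0,-2,0,4,0],[0,0,0,-2,0,4,0]]}}

```text
t: 28.65
eef_pos: [0.5733, 0.0396, 0.0475]
tool_rot: [-0.001, 0.998, -0.061, 0.002]
contact_force: [-3.8, 0.9, 25.5]
gripper_width: 0.002
grasp_force: 12.8
```

A firm stop at tip height 47.5 mm means the bar is fully down. I'll retreat and check.

Emit:
{"name": "jog_arm", "arguments": {"motion": [[0,0,0,0,0,-20,0],[0,0,0,0,0,-60,0],[0,0,0,-40,0,-120,0],[0,0,0,-80,0,-170,0],[0,0,0,-80,0,-170,0]]}}

```text
t: 29.28
eef_pos: [0.4909, 0.0502, 0.2163]
tool_rot: [-0.002, 0.998, -0.06, 0.001]
contact_force: [0.8, 0.1, -0.2]
gripper_width: -0.003
grasp_force: 0.0
```

Run:
```python
from h import *
p,o=wrist();save(p,"w8.png");print(o["t"],o["eef_pos"])
print([(d["score"],np.round(d["xy"])) for d in bot.tip_of("bar_grip",p)[:1]])
th=[1.5,1.7,1.8,1.9,1.95];print(proj(p,[[*((HOME["red"]+(30+100*np.sin(.2-k))*XA)/1000),.058+.1*np.cos(.2-k)] for k in th]).round(0).tolist())
for c in HOME:
    b=HOME[c];px=proj(p,[b[0]/1000,b[1]/1000,.05])[0];lid(p,c,px,45)
```

```text
29.275 [0.49087236 0.05015428 0.21634852]
[(0.94, array([319.,  96.]))]
[[320.0, 90.0], [320.0, 95.0], [320.0, 96.0], [320.0, 95.0], [320.0, 95.0]]
red 3411 [639.4  32.4] 33.6 px [319.  21.] rackrel 0.2 0.9
blue 3533 [652.8 157.2] 36.4 px [168.  22.] rackrel -1.9 1.5
yellow 3451 [623.7 -95.1] 33.7 px [476.  22.] rackrel -0.6 -2.7
```

View pics/w8.png

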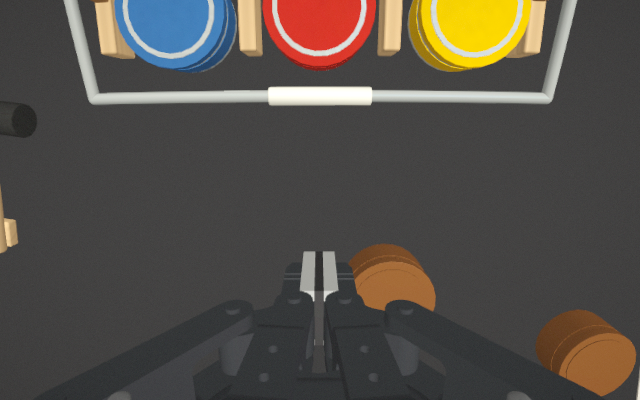

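The bar lies across the mouths with its sleeve at (320,96), and all three tins are home. Handing in.

```bash
python3 -c "
from station import bot
print(bot.hand_in())"
```

```text
the job is handed in; nothing more can be done
None
```

The job is handed in at about 29 s: all three tins measured within 3 mm of home in their own-colour bays, and the keeper bar was pressed to its hard stop; the hand-in returned no verdict.

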